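# Release a locked centrifuge lid with the emergency key

### The arm

A 6-joint arm with a two-finger parallel gripper is mounted at the origin on the work surface. World frame = base frame: x ahead of the robot, y to its left, z up, the work surface at z = 0. Lengths are in mm, angles in rad, forces in N, time in s.
With the tool pointing down it reaches from about 300 to 775 mm from the base axis. Payload 14.6 kg.
Tool frame: the origin (TCP) lies on the centre line of the jaws, within the pads' length; the fingertips stand 8 mm ahead of it and the grasp point (between the pads) lies 11 mm behind it; z points along the fingers, y is the direction in which the jaws open and shut (so a half turn about z gives the same grasp; the last joint's range is limited). The gripper opens to 94 mm and grips with 3 to 60 N. Pads are 16 mm wide; open, the fingers measure 119 mm over their backs; the gripper's body (75 mm by 177 mm) begins 78 mm behind the grasp point.
Start: joints at [1.178, 0.3, 1.521, -0, 1.321, -0.067], TCP at [176.034, 521.058, 213.446] pointing down, gripper open.
Joint ranges: [-3.03, 3.03], [-0.79, 2.21], [0.23, 2.52], [-1.04, 4.18], [0, 3.07], [-2.55, 2.55]. Speed limits (rad/s): [2.22, 2.22, 2.57, 3.14, 3.14, 3.14].

### API

Orientations are given as [roll, pitch, yaw] about the fixed x, y, z axes, in that order (R = Rz(yaw) Ry(pitch) Rx(roll)).
In Python, from cell import read_state, cams, manip gives the robot as it stands.
- The arm moves only by the shell command python3 -m handwheel 'ROWS' [OPENING] [FORCE]. ROWS is JSON, a list of rows, each a list of 4 numbers: the shift along the tool's x, y, z in m, then the turn about the tool's z in degrees. In form: [[dx, dy, dz, turn], ...]. A call has 1 to 5 rows; each row is the pose to reach, as a shift and turn from the pose measured when the call began, along the tool's axes at that moment; what a row does not reach only later rows make up. A row lasts 1/8 s, in which the tool goes at most 62.5 mm and 10.7 degrees, less where a joint would pass 70% of its speed; a pose out of reach is approached as far as the arm can. A call with a gripper value outside its range is refused whole. OPENING is the closure, from 0 (fully open) to 1 (shut), set as the call begins (- or left out, the last holds). The fingers move at their own pace and stop on an object; FORCE is the grip in N (left out, the last holds). Time passes only in rows, so rows that repeat a pose let the fingers close. It gives the time, the measured TCP pose, the force and the opening at its end, in the units of the state.
- read_state(): the state, without advancing time (a new reading comes with each control period).
- cams.camera(name): name is "scene" or "top" or "wrist"; returns the picture (384x512x3 uint8, red, green, blue); there is no depth.
- cams.get_calibration(name): a dict with "vertical_fov" (degrees; the focal length in pixels is half the picture's height over the tangent of half this angle, whatever the lens; pixels are square), "cx", "cy" (the principal point, pixels), "R" (3x3) and "t" (3): a world point X has camera coordinates R X + t. Camera axes: x right, y down, z forward; pixel columns grow to the right and rows downward; lengths in mm; the calibration is good to about 2 mm. A picture is of the moment at which its call begins: read the wrist's pose just before it. get_calibration takes no time and is no camera call; for the wrist camera it gives the pose at the moment of the call.
- manip.sign_off(): hands the job in, once; it reports no verdict.
The state is a dict: "clock": time; "joints": joint angles; "qd": joint speeds; "effort": joint torques, N m; "eef_pos": TCP position; "eef_rot": TCP orientation; "wrist_force": force on the tool from outside, world axes, zero at the start; "moment": the same for the moment, N m; "finger_gap": finger opening in mm.
Only numpy, scipy, OpenCV 4.12 (cv2) and the standard library are available. Lean on these libraries where they do the work, as an engineer would, in place of code of your own. Each camera call takes 0.05 s, during which the arm holds its last target. There are 200 camera calls.

### The job

The power is off and the bench centrifuge's lid is still locked: take the release key from the steel tray, feel along the back panel of the slot in the centrifuge's front for the hidden release hole, and push the key in until the lid springs open. The panel is thin, so press and slide gently, never hard. Then draw the key out, lay it down (do not drop it) flat in the tray again, and leave everything else where it is.

Things in the scene. Friction and masses are not known exactly. Their poses are not given: they have to be found in the camera images.
- centrifuge: Bench centrifuge, fixed: cream housing 250 mm deep (x), 230 wide (y), 135 high to its deck, flat lid on top to 170. Origin: on its underside, mid-width, 140 mm behind the front face; x points from the front (towards the robot) to the rear, z up. In its front face, mid-height 85 mm above the bench, is a level slot 110 mm long (y), 16 high, 14 deep, closed by a thin black back panel.
- slot (a point): Middle of the outer face of the slot's back panel: 14 mm behind the front face, x square into the panel, y along the slot, z up. A round release hole, 11 mm across, rim slightly eased, is in the panel at z = 0 and at an unknown y from -24 to +24 mm, hidden from the cameras. Elsewhere the panel is rigid; key forces above 30 N crack panel or latch.
- slot_mouth (a point): Middle of the slot's opening, in the front face. Behind the hole: the panel is 12 mm thick; 16 mm behind its outer face a spring plunger meets the tip. It yields from about 3 N; pushed in about 7 mm (tip 23 to 25 mm behind the panel's face, 6 to 8 N) it frees the lid; hard stop at 12 mm (tip 28 mm behind the face).
- lid_edge (a point): Middle of the centrifuge lid's front edge, 143 mm above the bench while shut and locked; its z axis is square to the lid (vertical while shut), y along the edge. The lid hinges at the rear. It cannot be lifted while locked; once released its own spring swings it up in about a second to 1.15 rad (edge about 350 mm up) and it stays. The edge rises up and backwards, away from the robot.
- key_grip (a point): Release key lying in the tray: like a screwdriver, a straight black handle of square section 24 x 24 mm, 90 mm long, with a straight round steel rod, 8 mm across, round-ended, sticking 100 mm out of its front end on the same centre line; about 110 g. This point: centre of the handle, 12 mm above the tray's floor as it lies. x axis along the key towards the tip (145 mm from here), z up.
- key_tip (a point): Outermost point of the key's round-ended rod, 145 mm from the handle's centre.
- tray_in (a point): Steel instrument tray, fixed, 300 mm (x) by 200 mm (y), walls 4 mm thick and 20 mm high. This point: centre of its inner floor, 4 mm above the bench; x along its length. It may stand left or right of the centrifuge, the tube rack on the other side.
- forceps_mid (a point): Thin steel forceps, 136 mm long and 18 mm wide, 6 mm high, lying lengthwise in the tray beside the key; leave them. Point at their middle.
- petri_a_mid (a point): Glass Petri dish with lid, 94 mm across, 17 mm high, on the bench between robot and centrifuge; leave it. Point at its centre.
- beaker_mid (a point): Glass beaker 68 mm across, 90 mm high, beside the centrifuge; leave it. Point at its centre.
- jar_mid (a point): Amber jar 60 mm across, 75 mm high, beside the centrifuge on the other side; leave it. Point at its centre.
- rack: White tube rack, fixed, 250 (x) by 100 (y) mm, tubes up to 109 mm high; origin at the centre of its underside.
Not all that is in view belongs to the job. What is shaped like the part that bears key_grip but orange is not meant.

How it is judged (in metres and radians):
On the way, in this order (a step that is already met when the one before it is completed fails the run):
1. the key, held in the gripper, has its tip in the release hole, more than 10 mm behind the panel's face (x of key_tip in the frame of slot above 0.01 m and contact force between the fingers and key above 0.5 N and y of key_tip in the frame of slot between -0.04 and 0.04 m and z of key_tip in the frame of slot between -0.01 and 0.01 m).
2. the lid has sprung open (angle between lid_edge's own z axis and vertical above 0.9 rad), for 0.1 s.
At the end, for the whole second after the job is handed in: The lid stands open (tilted more than 0.9 rad from shut), and the whole key lies flat on the tray's floor inside its walls (handle centre and tip within 17 mm of the floor), released and at rest (angle between lid_edge's own z axis and vertical above 0.9 rad and x of key_grip in the frame of tray_in between -0.14 and 0.14 m and x of key_tip in the frame of tray_in between -0.15 and 0.15 m and y of key_grip in the frame of tray_in between -0.096 and 0.096 m and y of key_tip in the frame of tray_in between -0.1 and 0.1 m and z of each of key_grip, key_tip in the frame of tray_in below 0.017 m and linear speed of key below 0.02 m/s and contact force between the fingers and key below 0.1 N); the robot touches nothing.
It fails at once if the key presses on the centrifuge or its release panel with more than 30 N (contact force between key and centrifuge above 30 N or contact force between key and latch above 30 N).
It fails at once if the hand strikes the centrifuge with more than 30 N (contact force between the fingers and centrifuge above 30 N).
It fails at once if the key is dropped (falls free faster than 0.9 m/s) (linear speed of key above 0.9 m/s and contact force between the fingers and key below 0.1 N).
It fails at once if the forceps are moved more than 25 mm, or the Petri dish, beaker or jar more than 20 mm (distance of forceps_mid from where it was at the start of the episode above 0.025 m or distance of any of petri_a_mid, beaker_mid, jar_mid from where it was at the start of the episode above 0.02 m).
It also fails if it takes over 72 s, if anything falls off the work surface, if the arm or the gripper's body presses on something with over 40 N, if the wrist force passes 120 N, or if a joint passes its speed limit or range.

## Working session

There is one attempt and no reset: what is moved stays moved. The work goes in short steps, Python scripts to look and compute and a shell command to move; the robot and the scene stay as the last step left them, time stands still between calls to the robot, and variables do not carry over. Pictures are saved under pics/ and viewed, about 8 in all and at most 12, crops included, and the job is handed in when it is done.

```bash
ls; mkdir -p pics; python3 - <<'E'
from cell import read_state,cams
import cv2,numpy as np
s=read_state();print({k:np.round(v,3).tolist() for k,v in s.items()})
for n in("scene","top"):
    c=cams.get_calibration(n);print(n,c)
    im=cams.camera(n);cv2.imwrite(f"pics/{n}0.png",im[:,:,::-1])
a=cv2.imread("pics/scene0.png");b=cv2.imread("pics/top0.png")
cv2.imwrite("pics/both0.png",np.vstack([a,b])[:, :])
E
```

```text
pics
{'clock': 0.0, 'joints': [1.178, 0.3, 1.522, -0.0, 1.321, -0.067], 'qd': [0.0, -0.0, -0.002, -0.001, 0.002, 0.001], 'effort': [0.001, -53.18, -35.274, 0.071, 0.024, -0.0], 'eef_pos': [175.934, 520.824, 212.871], 'eef_rot': [-3.14, -0.0, 2.816], 'wrist_force': [-0.671, -1.054, -0.065], 'moment': [0.022, 0.013, -0.012], 'finger_gap': 94.314}
scene {'vertical_fov': 52.50482289747318, 'cx': 251.61214141344084, 'cy': 191.7136952369505, 'R': array([[-0.48664101,  0.87351599,  0.01226146],
       [ 0.64555645,  0.36902896, -0.66863629],
       [-0.58858932, -0.31747038, -0.74348851]]), 't': array([ 278.80616242, -296.09444782, 1668.35181005])}
top {'vertical_fov': 48.88456446076175, 'cx': 257.77222960287537, 'cy': 191.57907819817297, 'R': array([[ 0.01960187, -0.99970626,  0.01425358],
       [-0.98386875, -0.02182289, -0.17755575],
       [ 0.17781465, -0.01054323, -0.98400752]]), 't': array([   5.9715518 ,  604.27620651, 1058.88656778])}
```

View pics/top0.png

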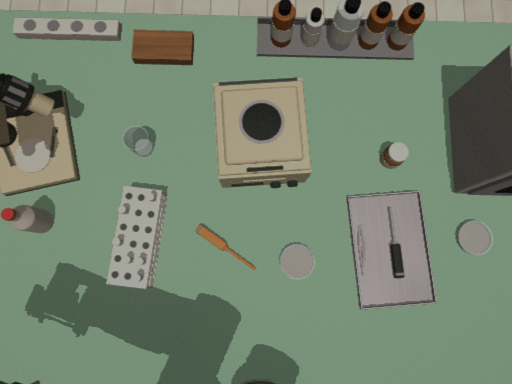

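View pics/scene0.png

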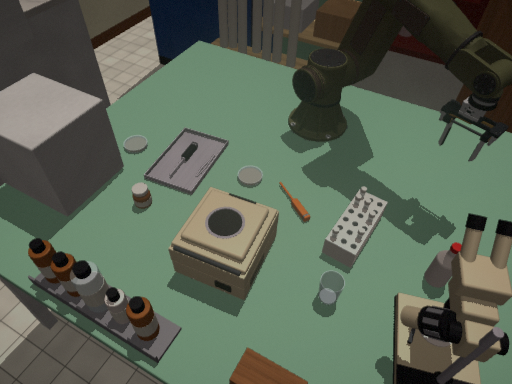

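The top view shows the tray on the right with the black-handled key (handle about (397,260), tip about (391,208)) and the forceps at (362,250). There are two screwdriver shapes: black at (397,260) and orange at (225,245). The black one in the tray fits the description. I'll confirm it in a crop.

```bash
cat > h.py <<'E'
import numpy as np,cv2
from cell import read_state,cams
def ray(c,u,v):
    f=192/np.tan(np.radians(c["vertical_fov"]/2)); R=np.array(c["R"]);t=np.array(c["t"])
    return -R.T@t, R.T@np.array([(u-c["cx"])/f,(v-c["cy"])/f,1])
def onz(c,u,v,z):
    o,d=ray(c,u,v); return o+d*(z-o[2])/d[2]
def proj(c,X):
    f=192/np.tan(np.radians(c["vertical_fov"]/2)); p=np.array(c["R"])@np.array(X,float)+np.array(c["t"])
    return np.array([c["cx"]+f*p[0]/p[2],c["cy"]+f*p[1]/p[2]])
E
python3 - <<'E'
from h import *
c=cams.get_calibration("top");im=cv2.imread("pics/top0.png")
g=im.max(2);roi=np.zeros_like(g);roi[205:295,370:425]=1
m=((g<70)&(roi>0)).astype(np.uint8)
n,l,s,ce=cv2.connectedComponentsWithStats(m);
for i in range(1,n):
    if s[i,4]>40:
        cn,_=cv2.findContours((l==i).astype(np.uint8),0,2);r=cv2.minAreaRect(cn[0]);print(s[i],ce[i],r)
        print([onz(c,*p,28).round(1).tolist() for p in cv2.boxPoints(r)], onz(c,*ce[i],28))
a=cv2.resize(im[75:195,205:320],None,fx=5,fy=5,interpolation=2)[:600]
b=cv2.resize(im[185:315,340:440],None,fx=4.6,fy=4.6,interpolation=2)[:600]
w=np.zeros((600,800,3),np.uint8);a=cv2.resize(im[145:195,205:320],None,fx=6.9,fy=6.0,interpolation=2)
b=cv2.resize(im[190:310,340:440],None,fx=2.5,fy=2.5,interpolation=2)
o=cv2.resize(im[215:280,190:265],None,fx=4,fy=4,interpolation=2)
w[:300,:a.shape[1]]=a;w[300:600,:250]=b;w[300:560,260:560]=o
cv2.imwrite("pics/crop1.png",w)
for z in(0,143):
  for p in((216,184),(309,180),(216,168),(308,160),(215,84),(303,80)):print(z,p,onz(c,*p,z).round(0))
E
```

```text
[419 205   6  35  44] [422.09090909 221.88636364] ((422.1477355957031, 221.90475463867188), (34.36568069458008, 1.309445858001709), 81.63410949707031)
[[581.6, -417.1, 28.0], [582.2, -420.7, 28.0], [491.0, -429.5, 28.0], [490.4, -426.1, 28.0]] [ 536.03644374 -423.22829986   28.        ]
[390 244  14  34 322] [396.16459627 259.64285714] ((396.3154296875, 260.5230712890625), (34.109554290771484, 10.17084789276123), 82.87498474121094)
[[474.7, -332.5, 28.0], [478.6, -359.5, 28.0], [390.7, -367.1, 28.0], [387.0, -340.5, 28.0]] [ 434.72604344 -349.61595239   28.        ]
0 (216, 184) [633. 134.   0.]
0 (309, 180) [ 650. -124.    0.]
0 (216, 168) [678. 136.   0.]
0 (308, 160) [ 707. -121.    0.]
0 (215, 84) [927. 148.   0.]
0 (303, 80) [ 946. -107.   -0.]
143 (216, 184) [604. 121. 143.]
143 (309, 180) [ 619. -105.  143.]
143 (216, 168) [644. 123. 143.]
143 (308, 160) [ 670. -102.  143.]
143 (215, 84) [862. 133. 143.]
143 (303, 80) [879. -90. 143.]
```

View pics/crop1.png

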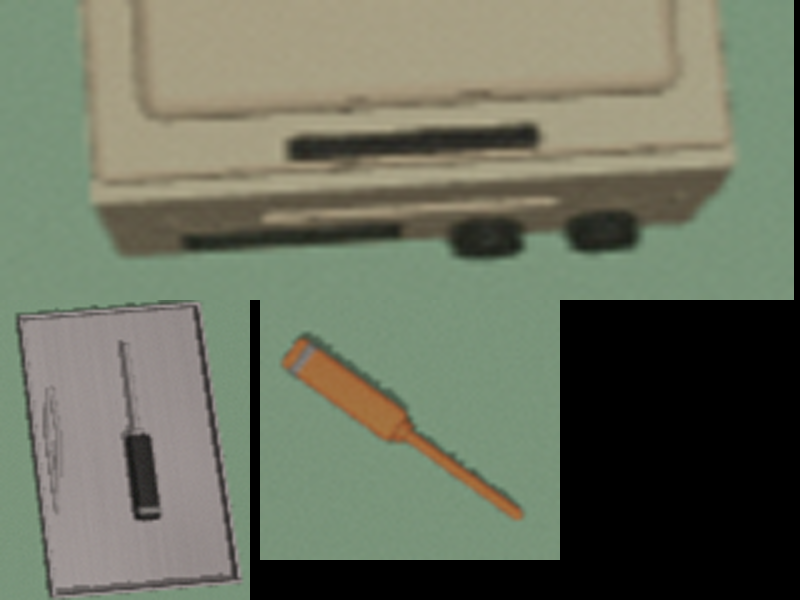

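The black key in the tray is confirmed; the orange one lies on the bench and is the decoy. The slot shows as a pale band in the front face, roughly at top-image (243..286, 180). Next I'll work out the first moves.

```bash
cat >> h.py <<'E'
from scipy.spatial.transform import Rotation as Ro
def to(x,y,z,yaw=None,s=None):
    s=s or read_state();R=Ro.from_euler("xyz",s["eef_rot"]).as_matrix()
    d=R.T@(np.array([x,y,z])-s["eef_pos"])/1000
    tw=0 if yaw is None else (np.degrees(s["eef_rot"][2])-yaw+180)%360-180
    print("shift",d.round(4).tolist(),"turn",round(tw,2),"dist",np.linalg.norm(d).round(3),"yaw",np.degrees(s["eef_rot"][2]).round(2),"pos",np.round(s["eef_pos"],1),"t",s["clock"],"F",np.round(s["wrist_force"],1),"gap",round(s["finger_gap"],1))
E
python3 - <<'E'
from h import *
to(430,120,213,5);to(430,-340,150,5)
c=cams.get_calibration("wrist");s=read_state();R=Ro.from_euler("xyz",s["eef_rot"]).as_matrix()
cp=-c["R"].T@c["t"];print("cam in tool",R.T@(cp-s["eef_pos"]),c["vertical_fov"],(c["R"]@R).round(2))
c=cams.get_calibration("top")
for u,v,z in((218.5,175.5,135),(311.5,170,135),(222.4,187.5,0),(305,181.7,0),(243,180.5,80),(285.7,178.3,80)):print(u,v,z,onz(c,u,v,z).round(1))
E
```

```text
shift [-0.369, -0.2985, 0.0002] turn 156.33 dist 0.475 yaw 161.33 pos [176.  520.8 212.9] t 0.1 F [-0.5  0.2 -0.4] gap 93.9
shift [-0.5162, -0.7342, 0.0637] turn 156.33 dist 0.9 yaw 161.33 pos [176.  520.8 212.9] t 0.1 F [-0.5  0.2 -0.4] gap 93.9
cam in tool [ 8.05356917e+01 -2.97112430e-02 -1.71016941e+02] 68.70662081385791 [[-0.    1.   -0.  ]
 [-0.96 -0.   -0.27]
 [-0.27  0.    0.96]]
218.5 175.5 135 [627.3 116.6 135. ]
311.5 170 135 [ 646.4 -112.   135. ]
222.4 187.5 0 [623.1 116.1   0. ]
305 181.7 0 [ 644.6 -112.8    0. ]
243 180.5 80 [627.6  57.6  80. ]
285.7 178.3 80 [635.9 -52.8  80. ]
```

```bash
python3 -m handwheel '[[-0.04,-0.045,0,10],[-0.08,-0.085,0,20],[-0.12,-0.13,0,30],[-0.16,-0.17,0,40],[-0.2,-0.21,0,50]]' 0 10; python3 -c "
from h import *
to(430,120,213,5);to(430,-340,150,5)"
```

```text
clock: 0.72
eef_pos: [298.5, 256.2, 213.1]
eef_rot: [-3.141, 0.001, 1.938]
wrist_force: [-0.1, 0.3, -0.1]
finger_gap: 93.7
shift [-0.1743, 0.0739, 0.0002] turn 106.03 dist 0.189 yaw 111.03 pos [298.5 256.2 213.1] t 0.725 F [-0.1  0.3 -0.1] gap 93.7
shift [-0.6036, -0.0911, 0.0636] turn 106.03 dist 0.614 yaw 111.03 pos [298.5 256.2 213.1] t 0.725 F [-0.1  0.3 -0.1] gap 93.7
```

```bash
python3 -m handwheel '[[-0.055,0.015,0,10],[-0.11,0.025,0,20],[-0.165,0.025,0,30],[-0.22,0.02,0,40],[-0.27,0.01,0,50]]'; python3 -c "
from h import *
to(430,-340,150,5)"
```

```text
clock: 1.35
eef_pos: [404.9, 5.9, 213.2]
eef_rot: [-3.142, 0.001, 1.059]
wrist_force: [0.9, 0.2, -0.3]
finger_gap: 94.2
shift [-0.2891, 0.1913, 0.0635] turn 55.67 dist 0.352 yaw 60.67 pos [404.9   5.9 213.2] t 1.35 F [ 0.9  0.2 -0.3] gap 94.2
```

```bash
python3 -m handwheel '[[-0.05,0.03,0.005,10],[-0.1,0.065,0.02,20],[-0.15,0.1,0.035,30],[-0.2,0.13,0.05,40],[-0.25,0.165,0.0635,50]]';python3 -m handwheel '[[-0.03,0.03,0,5],[-0.042,0.025,0,5.5],[-0.042,0.025,0,5.5]]'; python3 - <<'E'
from h import *
c=cams.get_calibration("wrist");im=cams.camera("wrist");cv2.imwrite("pics/w1.png",im[:,:,::-1]);np.save("w1.npy",c,allow_pickle=True)
to(433,-350,60,5)
E
```

```text
clock: 1.98
eef_pos: [425.8, -294.9, 149.2]
eef_rot: [3.141, 0.001, 0.18]
wrist_force: [1.6, -0.5, -0.8]
finger_gap: 94.1
clock: 2.35
eef_pos: [388.5, -326.4, 149.3]
eef_rot: [3.141, 0.001, 0.085]
wrist_force: [-0.2, 0.2, 1.3]
finger_gap: 94.1
shift [0.0417, 0.0273, 0.0895] turn -0.1 dist 0.102 yaw 4.9 pos [ 389.2 -326.3  149.5] t 2.4 F [-0.3  0.   0.5] gap 93.9
```

View pics/w1.png

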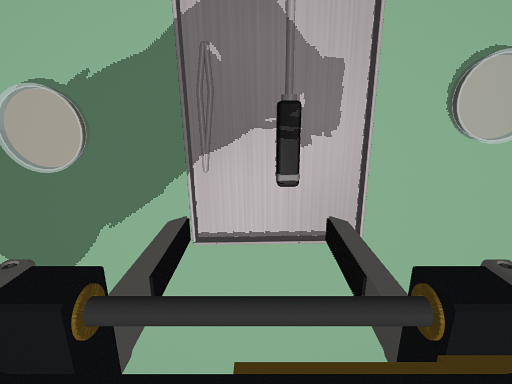

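The wrist view shows the key handle from (290,98) to (287,186), with the forceps to its left at about (205,105).

```bash
python3 - <<'E'
from h import *
c=np.load("w1.npy",allow_pickle=True).item()
im=cv2.imread("pics/w1.png");g=im.max(2).astype(np.uint8)
m=np.zeros_like(g);m[95:192,268:310]=((g<62))[95:192,268:310]
n,l,s,ce=cv2.connectedComponentsWithStats(m);i=1+s[1:,4].argmax();cn,_=cv2.findContours((l==i).astype(np.uint8),0,2)
r=cv2.minAreaRect(cn[0]);print(s[i],ce[i],r)
for p in cv2.boxPoints(r):print(p,onz(c,*p,28).round(1))
for p in((289,98),(287,186)):print("handle ends top",onz(c,*p,28).round(1))
for p in((290,5),(290.5,60),(290,92)):print("rod",onz(c,*p,20).round(1))
for p in((205,45),(213,100),(206,170)):print("forceps",onz(c,*p,8).round(1))
for p in((192,240),(361,240)):print("tray floor/near",onz(c,*p,4).round(1))
E
```

```text
[ 276  100   25   87 1869] [287.87693954 139.88764045] ((288.0, 143.0), (86.0, 24.0), 90.0)
[276. 100.] [ 477. -337.   28.]
[300. 100.] [ 479.  -360.7   28. ]
[300. 186.] [ 391.  -371.8   28. ]
[276. 186.] [ 388.9 -346.    28. ]
handle ends top [ 480.  -349.6   28. ]
handle ends top [ 389.9 -357.8   28. ]
rod [ 562.8 -341.9   20. ]
rod [ 515.8 -347.8   20. ]
rod [ 486.1 -350.8   20. ]
forceps [ 524.3 -261.4    8. ]
forceps [ 472.  -271.6    8. ]
forceps [ 395.6 -266.7    8. ]
tray floor/near [ 304.7 -251.7    4. ]
tray floor/near [ 322.3 -459.9    4. ]
```

```bash
python3 -m handwheel '[[0.02,0.012,0.04,-1],[0.042,0.03,0.085,-1],[0.042,0.03,0.1,-1],[0.042,0.03,0.1,-1]]'; python3 -c "
from h import *
to(434,-352,14,6)"
```

```text
clock: 2.9
eef_pos: [433.5, -351.6, 49.3]
eef_rot: [-3.141, 0.001, 0.104]
wrist_force: [0.3, 0.9, 0.7]
finger_gap: 93.9
shift [0.0005, 0.0005, 0.0353] turn -0.01 dist 0.035 yaw 5.99 pos [ 433.5 -351.6   49.3] t 2.9 F [0.3 0.9 0.7] gap 93.9
```

```bash
python3 -m handwheel '[[0,0,0.02,0],[0,0,0.035,0],[0,0,0.035,0],[0,0,0.035,0]]'; python3 -m handwheel '[[0,0,0,0],[0,0,0,0],[0,0,0,0],[0,0,0,0],[0,0,0,0]]' 1 40;python3 -m handwheel '[[0,0,0,0],[0,0,0,0],[0,0,0,0],[0,0,0,0]]'; python3 -c "
from h import *
to(434,-352,83,6)"
```

```text
clock: 3.4
eef_pos: [433.8, -351.9, 15.3]
eef_rot: [3.141, 0.001, 0.105]
wrist_force: [0.6, 1.0, 0.1]
finger_gap: 94.2
clock: 4.03
eef_pos: [433.8, -351.8, 15.3]
eef_rot: [3.141, 0.001, 0.105]
wrist_force: [-0.9, -0.4, -0.4]
finger_gap: 47.6
clock: 4.53
eef_pos: [433.8, -351.9, 15.3]
eef_rot: [3.141, 0.001, 0.105]
wrist_force: [-1.3, -0.2, -0.3]
finger_gap: 23.5
shift [0.0002, 0.0002, -0.0677] turn -0.01 dist 0.068 yaw 5.99 pos [ 433.8 -351.9   15.3] t 4.525 F [-1.3 -0.2 -0.3] gap 23.5
```

```bash
python3 -m handwheel '[[0,0,-0.015,0],[0,0,-0.05,0],[0,0,-0.085,0],[0,0,-0.1,0],[0,0,-0.1,0]]'; python3 -c "
from h import *
c=cams.get_calibration('wrist');im=cams.camera('wrist');cv2.imwrite('pics/w2.png',im[:,:,::-1]);np.save('w2.npy',c,allow_pickle=True)
to(460,-13,110,5)"
```

```text
clock: 5.15
eef_pos: [434.0, -352.0, 115.9]
eef_rot: [3.14, -0.0, 0.105]
wrist_force: [-0.6, -0.9, -2.3]
finger_gap: 23.7
shift [0.0616, -0.334, 0.0047] turn 0.99 dist 0.34 yaw 5.99 pos [ 433.6 -351.6  114.7] t 5.2 F [ 0.1  0.3 -1.5] gap 23.6
```

View pics/w2.png

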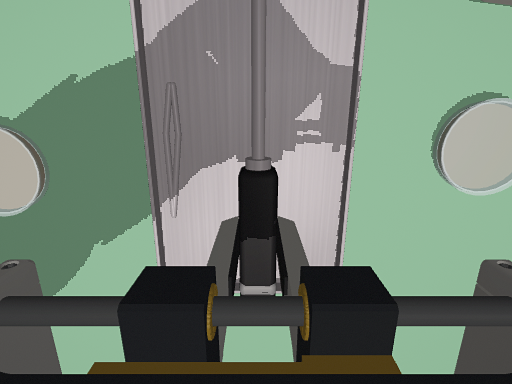

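The key is held straight: the rod stays at column 258 and the handle front is at row about 170. Next I'll carry it over to the slot.

```bash
python3 -m handwheel '[[0.01,-0.05,0,0.2],[0.02,-0.11,0,0.4],[0.03,-0.17,0,0.6],[0.04,-0.23,0,0.8],[0.05,-0.285,0.005,1]]';python3 - <<'E'
from h import *
c=np.load("w2.npy",allow_pickle=True).item()
p=onz(c,258,168,115.4+12);q=onz(c,258,20,115.4+4)
print("handle front",p,"rod",q)
s=read_state();yaw=np.radians(6);print("front in tool x",(p-[433.6,-351.6,0])[:2]@[np.cos(yaw),np.sin(yaw)])
to(460,-13,84.5,5)
E
```

```text
clock: 5.82
eef_pos: [452.9, -60.9, 108.6]
eef_rot: [-3.141, 0.002, 0.087]
wrist_force: [1.3, 0.1, -1.9]
finger_gap: 23.7
handle front [ 480.05983728 -347.06209844  127.4       ] rod [ 557.83048229 -338.9548067   119.4       ]
front in tool x 46.67966530563705
shift [0.0113, -0.0471, 0.0241] turn -0.01 dist 0.054 yaw 4.99 pos [452.9 -60.9 108.6] t 5.825 F [ 1.3  0.1 -1.9] gap 23.7
```

```bash
python3 -m handwheel '[[0.006,-0.03,0.012,0],[0.0113,-0.0471,0.0241,0],[0.0113,-0.0471,0.0241,0],[0.0113,-0.0471,0.0241,0]]';python3 - <<'E'
from h import *
im=cams.camera("top");cv2.imwrite("pics/t2.png",im[:,:,::-1])
a=cv2.imread("pics/t2.png");b=cv2.resize(a[160:260,215:315],None,fx=6,fy=6,interpolation=2);cv2.imwrite("pics/t2c.png",b)
to(460,-13,84.5,5)
s=read_state();c=cams.get_calibration("top");y=s["eef_rot"][2];p=np.array(s["eef_pos"])
X=[p[0]+146*np.cos(y),p[1]+146*np.sin(y),85];print("pred tip",X,(proj(c,X)-[215,160])*6)
E
```

```text
clock: 6.32
eef_pos: [459.8, -13.5, 84.2]
eef_rot: [-3.141, 0.003, 0.087]
wrist_force: [0.2, 0.2, -1.0]
finger_gap: 23.7
shift [0.0001, -0.0007, -0.0] turn -0.06 dist 0.001 yaw 4.94 pos [459.9 -13.7  84.5] t 6.375 F [-0.4 -0.  -1.3] gap 23.6
pred tip [np.float64(605.385359740465), np.float64(-1.1073447920657138), 85] [303.81150888 174.46775742]
```

View pics/t2c.png

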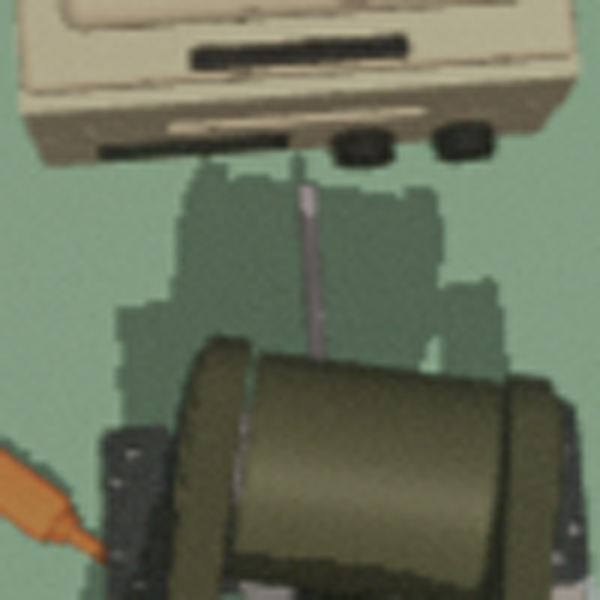

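The tip is at crop (307,184). The slot band runs (170..428, 121), so the tip points about 1.5 mm off the slot's middle. I'll shift to slot y of about -28 and enter gently.

```bash
python3 -m handwheel '[[0,0.015,0,0],[0.01,0.026,0,0],[0.02,0.026,0,0],[0.03,0.026,0,0],[0.03,0.026,0,0]]';python3 -m handwheel '[[0.002,0,0,0],[0.004,0,0,0],[0.006,0,0,0],[0.006,0,0,0]]'; python3 -m handwheel '[[0,0,0,0],[0,0,0,0]]'
```

```text
clock: 7.0
eef_pos: [492.6, -36.7, 84.2]
eef_rot: [-3.141, 0.003, 0.087]
wrist_force: [1.0, 0.2, -1.7]
finger_gap: 23.5
clock: 7.5
eef_pos: [498.7, -36.2, 84.2]
eef_rot: [-3.141, 0.003, 0.087]
wrist_force: [-0.4, -0.3, -2.0]
finger_gap: 24.1
clock: 7.75
eef_pos: [498.6, -36.2, 84.2]
eef_rot: [-3.141, 0.003, 0.087]
wrist_force: [-0.6, 0.2, -1.3]
finger_gap: 23.7
```

```bash
for i in 1; do python3 -m handwheel '[[0,0,0.001,0],[0,0,0.002,0],[0,0,0.002,0]]'; done; python3 -m handwheel '[[0,0,0.001,0],[0,0,0.001,0]]';python3 -m handwheel '[[0,0,0.001,0],[0,0,0.001,0]]'
```

```text
clock: 8.12
eef_pos: [498.6, -36.2, 82.1]
eef_rot: [-3.141, 0.003, 0.087]
wrist_force: [-0.4, 0.4, -1.0]
finger_gap: 23.7
clock: 8.38
eef_pos: [498.5, -36.2, 81.0]
eef_rot: [-3.141, 0.003, 0.087]
wrist_force: [-0.0, -0.4, -1.8]
finger_gap: 23.6
clock: 8.62
eef_pos: [498.6, -36.2, 80.0]
eef_rot: [-3.141, 0.003, 0.087]
wrist_force: [0.1, 0.2, 0.2]
finger_gap: 23.6
```

```bash
python3 -m handwheel '[[0,0,0.0005,0],[0,0,0.0005,0]]';python3 -m handwheel '[[0,0,0.0005,0],[0,0,0.0005,0]]'; python3 -m handwheel '[[0,0,-0.003,0],[0,0,-0.0065,0],[0,0,-0.0065,0]]';python3 -m handwheel '[[0,0,-0.001,0],[0,0,-0.001,0]]'
```

```text
clock: 8.88
eef_pos: [498.6, -36.2, 79.6]
eef_rot: [-3.141, 0.003, 0.087]
wrist_force: [-1.4, 0.8, -0.3]
finger_gap: 23.9
clock: 9.12
eef_pos: [498.6, -36.2, 79.1]
eef_rot: [-3.141, 0.003, 0.087]
wrist_force: [-2.3, 0.8, 0.8]
finger_gap: 23.5
clock: 9.5
eef_pos: [498.8, -36.2, 86.0]
eef_rot: [-3.141, 0.002, 0.087]
wrist_force: [-0.5, -0.2, -1.3]
finger_gap: 23.5
clock: 9.75
eef_pos: [498.8, -36.2, 87.0]
eef_rot: [-3.141, 0.002, 0.087]
wrist_force: [0.4, -0.2, -1.0]
finger_gap: 23.5
```

```bash
for i in 1 2 3 4; do python3 -m handwheel '[[0,0,-0.0007,0],[0,0,-0.0007,0]]'|grep -E 'pos|wrist';done;python3 -c "
from cell import read_state
print(read_state()['moment'])"
```

```text
eef_pos: [498.8, -36.2, 87.7]
wrist_force: [-0.1, 0.0, -1.3]
eef_pos: [498.8, -36.2, 88.5]
wrist_force: [-0.1, 0.8, -1.2]
eef_pos: [498.7, -36.2, 89.1]
wrist_force: [-0.0, -0.0, -2.3]
eef_pos: [498.7, -36.2, 89.7]
wrist_force: [0.6, 0.5, -3.6]
[-0.08377873  0.20700991 -0.02039867]
```

Both contacts, about 80.3 and 88.8, put mid-height at TCP z of about 84.5, which agrees with the lift calculation. Now I'll advance to the panel.

```bash
python3 -m handwheel '[[0,0,0.003,0],[0,0,0.0052,0],[0,0,0.0052,0]]'|grep -E 'pos|wrist'; python3 -m handwheel '[[0.001,0,0,0],[0.002,0,0,0],[0.003,0,0,0],[0.004,0,0,0],[0.004,0,0,0]]'|grep -E 'pos|wrist';for i in 1 2 3 ; do python3 -m handwheel '[[0.001,0,0,0],[0.001,0,0,0]]'|grep -E 'pos|wrist';done
```

```text
eef_pos: [498.6, -36.2, 84.3]
wrist_force: [0.5, 0.5, -1.2]
eef_pos: [502.7, -35.8, 84.3]
wrist_force: [-1.0, 0.7, -0.9]
eef_pos: [503.7, -35.8, 84.3]
wrist_force: [0.1, 1.0, -1.8]
eef_pos: [504.3, -35.6, 84.1]
wrist_force: [-4.6, -0.3, -0.3]
eef_pos: [504.4, -35.6, 83.8]
wrist_force: [-8.5, -0.7, 0.8]
```

```bash
python3 -m handwheel '[[-0.0005,0,-0.0005,0],[-0.0005,0,-0.0005,0]]'|grep -E 'pos|wrist';for i in 1 2 3; do python3 -m handwheel '[[0.0004,-0.001,0,0],[0.0004,-0.002,0,0],[0.0004,-0.002,0,0]]'|grep -E 'pos|wrist';done
```

```text
eef_pos: [504.0, -35.6, 84.4]
wrist_force: [-2.3, -0.5, -2.3]
eef_pos: [504.1, -33.8, 84.3]
wrist_force: [-3.4, -3.9, -1.5]
eef_pos: [504.0, -31.9, 84.1]
wrist_force: [-4.6, -4.5, -0.7]
eef_pos: [503.9, -30.2, 83.9]
wrist_force: [-4.8, -3.7, -0.9]
```

```bash
python3 -m handwheel '[[0.0002,0,-0.0005,0],[0.0002,0,-0.0005,0]]' 1 60|grep -E 'pos|wrist';for i in 1 2 3 4; do python3 -m handwheel '[[0.0003,-0.001,-0.0002,0],[0.0003,-0.002,-0.0002,0],[0.0003,-0.002,-0.0002,0]]'|grep -E 'pos|wrist';done
```

```text
eef_pos: [503.8, -30.3, 84.3]
wrist_force: [-4.1, -2.7, -1.0]
eef_pos: [503.6, -28.4, 84.3]
wrist_force: [-3.5, -3.3, -2.1]
eef_pos: [503.5, -26.6, 84.4]
wrist_force: [-4.1, -3.5, -0.4]
eef_pos: [503.3, -24.7, 84.4]
wrist_force: [-3.9, -3.0, -0.9]
eef_pos: [503.1, -22.8, 84.4]
wrist_force: [-4.4, -2.4, -1.0]
```

```bash
for i in 1 2 3 4; do python3 -m handwheel '[[0.0003,-0.001,-0.0002,0],[0.0003,-0.002,-0.0002,0],[0.0003,-0.002,-0.0002,0]]'|grep -E 'pos|wrist';done
```

```text
eef_pos: [503.0, -21.0, 84.4]
wrist_force: [-4.6, -4.0, -0.9]
eef_pos: [502.8, -19.1, 84.4]
wrist_force: [-5.0, -3.5, -1.2]
eef_pos: [503.1, -16.8, 84.7]
wrist_force: [-0.5, 1.8, -0.6]
eef_pos: [503.5, -14.7, 85.0]
wrist_force: [0.5, -0.2, -0.7]
```

Contact vanished and x advanced at y of about -16, so the tip is at the hole. I'll push in gently.

```bash
for i in 1 2 3; do python3 -m handwheel '[[0.001,0,0.0001,0],[0.001,0,0.0001,0]]'|grep -E 'pos|wrist';done
```

```text
eef_pos: [504.7, -14.5, 84.9]
wrist_force: [0.2, 0.7, -0.5]
eef_pos: [505.9, -14.4, 84.9]
wrist_force: [-0.4, 1.7, -1.7]
eef_pos: [507.0, -14.3, 84.8]
wrist_force: [-0.6, 1.4, -0.3]
```

```bash
for i in 1 2 3; do python3 -m handwheel '[[0.001,-0.0002,0.0001,0],[0.002,-0.0003,0.0001,0],[0.003,-0.0003,0.0002,0],[0.003,-0.0003,0.0002,0]]'|grep -E 'pos|wrist';done
```

```text
eef_pos: [510.1, -13.7, 84.6]
wrist_force: [-0.1, 1.5, -0.7]
eef_pos: [513.2, -13.2, 84.4]
wrist_force: [-0.3, 0.1, -0.0]
eef_pos: [516.3, -12.6, 84.1]
wrist_force: [-0.5, 0.3, -0.4]
```

```bash
for i in 1 2 3; do python3 -m handwheel '[[0.001,0,0,0],[0.002,0,0,0],[0.002,0,0,0]]'|grep -E 'pos|wrist';done
```

```text
eef_pos: [518.1, -12.5, 84.0]
wrist_force: [-3.5, 1.3, 1.0]
eef_pos: [519.6, -12.3, 83.8]
wrist_force: [-5.4, 0.4, 1.7]
eef_pos: [521.1, -12.1, 83.7]
wrist_force: [-6.2, 1.6, 2.2]
```

```bash
for i in 1 2 3; do python3 -m handwheel '[[0.001,0,-0.0003,0],[0.002,0,-0.0003,0],[0.002,0,-0.0003,0]]'|grep -E 'pos|wrist';done
python3 - <<'E'
from h import *
im=cams.camera("scene");cv2.imwrite("pics/s3.png",im[:,:,::-1])
d=cv2.absdiff(im[170:300,160:300],cv2.imread("pics/scene0.png")[170:300,160:300,::-1]);print((d.max(2)>40).sum())
E
```

```text
eef_pos: [522.6, -12.0, 83.8]
wrist_force: [-8.1, 0.3, 1.5]
eef_pos: [524.0, -11.9, 83.9]
wrist_force: [-7.7, 0.6, 2.7]
eef_pos: [525.6, -11.7, 84.1]
wrist_force: [-6.8, 0.9, 1.9]
3102
```

```bash
python3 -m handwheel '[[0,0,0,0],[0,0,0,0],[0,0,0,0],[0,0,0,0],[0,0,0,0]]'|grep -E 'pos|wrist';python3 -m handwheel '[[0,0,0,0],[0,0,0,0],[0,0,0,0],[0,0,0,0]]'|grep -E 'pos|wrist'
python3 - <<'E'
from h import *
im=cams.camera("scene");cv2.imwrite("pics/s4.png",im[:,:,::-1])
E
```

```text
eef_pos: [525.4, -11.8, 84.2]
wrist_force: [-4.6, 0.2, 1.6]
eef_pos: [525.3, -11.8, 84.2]
wrist_force: [-5.7, 0.8, 3.0]
```

View pics/s4.png

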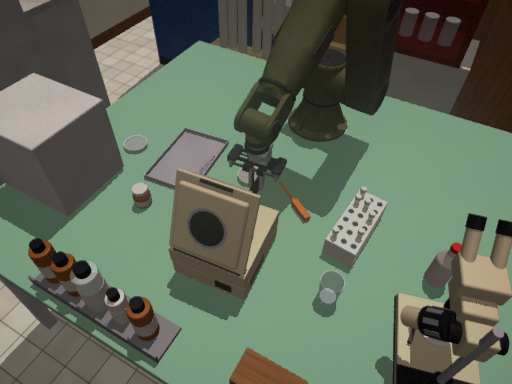

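The lid stands open (scene view, lid raised at about (213,222)). I'll draw the key straight out.

```bash
python3 -m handwheel '[[-0.005,0,0,0],[-0.012,0,0,0],[-0.02,0,0,0],[-0.03,0,0,0],[-0.04,0,0,0]]'|grep -E 'pos|wrist';python3 -m handwheel '[[-0.02,0,0,0],[-0.035,0,0,0],[-0.035,0,-0.01,0],[-0.035,0,-0.02,0],[-0.035,0,-0.03,0]]'|grep -E 'pos|wrist'
python3 -c "
from h import *
to(434,-352,110,6)"
```

```text
eef_pos: [484.4, -15.2, 84.9]
wrist_force: [-0.7, -0.2, -1.9]
eef_pos: [450.7, -18.0, 116.5]
wrist_force: [0.6, 0.5, -1.4]
shift [-0.0442, 0.3314, 0.0074] turn -1.25 dist 0.334 yaw 4.75 pos [450.7 -18.  116.5] t 24.1 F [ 0.6  0.5 -1.4] gap 23.3
```

```bash
python3 -m handwheel '[[-0.005,0.05,0,-0.2],[-0.014,0.11,0,-0.5],[-0.022,0.17,0,-0.8],[-0.03,0.23,0,-1],[-0.037,0.285,0,-1.25]]'|grep -E 'pos|wrist'
python3 -c "
from h import *
to(434,-352,60,6)"
```

```text
eef_pos: [437.3, -307.5, 117.9]
wrist_force: [1.0, 0.2, -0.6]
shift [-0.0068, 0.044, 0.058] turn -0.02 dist 0.073 yaw 5.98 pos [ 437.3 -307.5  117.9] t 24.725 F [ 1.   0.2 -0.6] gap 23.3
```

```bash
python3 -m handwheel '[[-0.004,0.03,0.01,0],[-0.0068,0.044,0.04,0],[-0.0068,0.044,0.058,0],[-0.0068,0.044,0.058,0],[-0.0068,0.044,0.058,0]]'|grep -E 'pos|wrist'
python3 - <<'E'
from h import *
c=cams.get_calibration("wrist");im=cams.camera("wrist");cv2.imwrite("pics/w5.png",im[:,:,::-1])
to(434,-352,15.5,6)
E
```

```text
eef_pos: [434.7, -351.7, 61.1]
wrist_force: [0.9, 0.1, -1.1]
shift [0.0, 0.0, 0.0457] turn 0.03 dist 0.046 yaw 6.03 pos [ 434.8 -351.8   61.2] t 25.4 F [ 0.3 -0.2 -0.5] gap 24.1
```

View pics/w5.png

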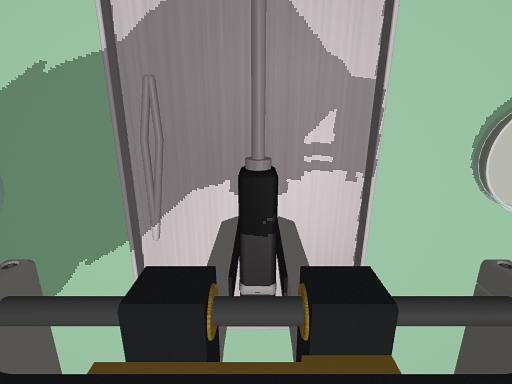

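The key sits in the grip as before (front at row 168, rod column 258), with the forceps clear at (155,160). I'll lower it gently.

```bash
python3 -m handwheel '[[0,0,0.015,0],[0,0,0.03,0],[0,0,0.04,0],[0,0,0.043,0],[0,0,0.043,0]]'|grep -E 'pos|wrist';for i in 1 2 3; do python3 -m handwheel '[[0,0,0.0008,0],[0,0,0.0008,0]]'|grep -E 'pos|wrist';done
```

```text
eef_pos: [434.0, -352.0, 18.1]
wrist_force: [0.7, -0.1, -0.3]
eef_pos: [434.1, -352.1, 17.6]
wrist_force: [-0.0, -0.3, -1.4]
eef_pos: [434.1, -352.1, 16.8]
wrist_force: [-0.4, -0.4, -0.8]
eef_pos: [434.1, -352.1, 16.0]
wrist_force: [-0.9, 0.3, -1.5]
```

```bash
for i in 1 2; do python3 -m handwheel '[[0,0,0.0005,0],[0,0,0.0005,0]]'|grep -E 'pos|wrist';done
```

```text
eef_pos: [434.1, -352.2, 15.8]
wrist_force: [-2.0, 1.3, 4.1]
eef_pos: [434.1, -352.3, 15.6]
wrist_force: [-3.6, 1.7, 7.8]
```

Contact with the floor at 15.8. I'll open the gripper and rise.

```bash
python3 -m handwheel '[[0,0,-0.0003,0],[0,0,-0.0003,0]]' - 5|grep -E 'pos|wrist'; python3 -m handwheel '[[0,0,0,0],[0,0,0,0],[0,0,0,0],[0,0,0,0],[0,0,0,0]]' 0|grep -E 'gap|wrist';python3 -m handwheel '[[0,0,0,0],[0,0,0,0],[0,0,-0.01,0],[0,0,-0.05,0],[0,0,-0.1,0]]'|grep -E 'pos|wrist|gap';python3 -m handwheel '[[0,0,-0.04,0],[0,0,-0.06,0],[0,0,-0.06,0],[0,0,-0.06,0]]'|grep -E 'pos|wrist|gap'
python3 - <<'E'
from h import *
c=cams.get_calibration("wrist");im=cams.camera("wrist");cv2.imwrite("pics/w6.png",im[:,:,::-1])
for X in((434,-352,28),(434+145*.9945,-352+145*.1045,16)):print(proj(c,X))
im=cams.camera("top");cv2.imwrite("pics/t6.png",im[:,:,::-1])
E
```

```text
eef_pos: [434.1, -352.2, 15.8]
wrist_force: [0.6, -0.0, -1.3]
wrist_force: [0.4, -1.4, 0.1]
finger_gap: 70.5
eef_pos: [435.4, -351.5, 117.0]
wrist_force: [-0.4, -0.7, 0.7]
finger_gap: 93.9
eef_pos: [436.2, -351.1, 176.1]
wrist_force: [0.7, -0.2, 0.1]
finger_gap: 94.0
[258.55619647 178.48698978]
[258.61915559  43.23091592]
```

View pics/w6.png

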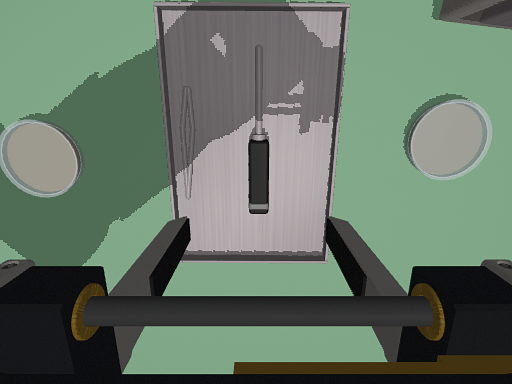

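View pics/t6.png

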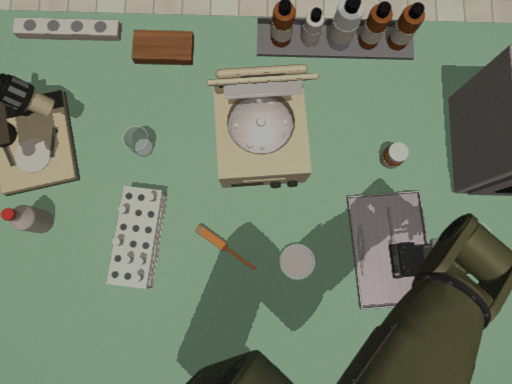

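The key lies flat in the tray: tip at (258,45) against a predicted (258.6,43), handle (258,137..213). The lid is open and everything else is in place.

```bash
python3 -c "
from cell import read_state,manip
print(read_state()['clock'],read_state()['wrist_force']);print(manip.sign_off())"
```

```text
29.375 [ 0.23037038 -0.24517887  0.41789232]
the job is handed in; nothing more can be done
None
```

The lid is open and the key is back flat in the tray; I handed the job in at 29.4 s of the 72 s allowed.

- **Finding the hole:** I took the black key, not the orange one. I centred its tip in height by touching the slot's floor and ceiling. I then slid along the panel with about 4–5 N until the tip dropped into the hole, roughly 6 mm short of the slot's middle on the y-negative side.
- **Opening the lid:** I pushed the key in until the lid sprang up. The highest wrist force I read in the slot was about 8.5 N, on first touching the panel. The force was read only at the end of each move, so brief peaks in between were not seen.
- **Putting the key back:** I drew it straight out, lowered it until it touched the tray floor, opened the gripper and rose clear.

In the last pictures the lid stands open and the key lies flat inside the tray walls, its tip within 2 pixels of where I expected it. The forceps, Petri dish, beaker and jar look unmoved, judged by eye rather than measured. The gripper is open about 160 mm above the tray floor, touching nothing, and the wrist force is near zero. None of my checks failed. The handle's position from the top and wrist cameras differed by about 2–4 mm, so I used a value in between.

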